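# Chase the clogged thread of a roller bracket

## Robot

A 6-joint arm with a two-finger parallel gripper is mounted at the origin on the work surface. World frame = base frame: x ahead of the robot, y to its left, z up, the work surface at z = 0. Lengths are in m, angles in rad, forces in N, time in s.
With the tool pointing down it reaches from about 0.35 to 0.775 m from the base axis. Payload 7.3 kg.
Tool frame: the origin (TCP) lies at the centre of the arm's flange, where the gripper is bolted on; the fingertips stand 178 mm ahead of it and the grasp point (between the pads) lies 159 mm ahead of it (tip_extent is the distance from the TCP to the fingertips, in m); z points along the fingers, y is the line along which they close (so a half turn about z gives the same grasp; the last joint's range is limited). The gripper opens to 92 mm and grips with 3 to 60 N. Pads are 19 mm wide; open, the fingers measure 130 mm over their backs; the gripper's body (75 mm by 190 mm) begins 47 mm behind the grasp point.
Start: joints at [-1.249, 0.342, 1.524, -0, 1.275, -0.146], TCP at [0.237, -0.469, 0.405] pointing down, gripper open.
Joint ranges: [-2.53, 2.53], [-0.77, 2.02], [0.04, 2.7], [-1, 4.14], [0.28, 2.66], [-3.11, 3.11]. Speed limits (rad/s): [2.57, 2.57, 3.14, 3.14, 3.14, 3.14].

## Interface

Orientations are given as [roll, pitch, yaw] about the fixed x, y, z axes, in that order (R = Rz(yaw) Ry(pitch) Rx(roll)).
In Python, from cell import * gives the robot as it stands.
- The arm moves only by the tool arm_command, never from a script. Its arguments are lists of equal length, an entry for each row: "xyz": the shift along the world's x, y, z in mm, a list of three; "spin": the turn about the world's z in degrees. In form: {"xyz": [[tx, ty, tz], ...], "spin": [spin, ...]}. A call has 1 to 20 rows; each row shifts and turns the commanded pose from where the row before left it; what a row does not reach is not made up. A row lasts 1/10 s, in which the tool goes at most 50 mm and 8.59 degrees, less where a joint would pass 70% of its speed; a pose out of reach is approached as far as the arm can. A call with a gripper value outside its range is refused whole. "jaw" is the opening, from -1 (shut) to 1 (fully open), set as the call begins (left out, the last holds). The fingers move at their own pace and stop on an object; "squeeze" is the grip in N (left out, the last holds). Time passes only in rows, so rows that do not move let the fingers close. It gives the time, the measured TCP pose, the force, the opening and the grip force at its end, in the units of the state.
- observe(): the state, without advancing time (a new reading comes with each control period).
- read_camera(name): name is "side" or "top"; returns a dict with "img" (400x640x3 uint8, red, green, blue), "depth" (400x640 float32, m along the optical axis (not along the pixel's ray), 0 where there is no reading), "fx", "fy", "cx", "cy" (pixels), "world_from_camera" (4x4, takes a point from camera to world coordinates). Camera axes: x right, y up, looking along -z (the intrinsics and any distortion apply to the point x, -y, -z); pixel columns grow to the right and rows downward; lengths in m; the calibration is good to about 2 mm. A picture is of the moment at which its call begins.
- hand_in(): hands the job in; it is judged then, once.
The state is a dict: "time": time; "qpos": joint angles; "qvel": joint speeds; "joint_efforts": joint torques, N m; "tool_pos": TCP position; "tool_rot": TCP orientation; "contact_force": force on the tool from outside, world axes, zero at the start; "torque": the same for the moment, N m; "opening": finger opening in m; "grip_force": force on a finger pad.
Only numpy, scipy, OpenCV 4.12 (cv2) and the standard library are available. Lean on these libraries where they do the work, as an engineer would, in place of code of your own. Each camera call takes 0.05 s, during which the arm holds its last target. There are 200 camera calls.

## Task

Push the red clamp lever fully over to lock the bracket, then clear the paint from its threaded boss with the tap already standing in it: turn the tap wrench half a turn forward (clockwise from above) and a quarter turn back, do that twice, then turn forward until the tap comes up firm on the bottom of the hole. Keep the tap upright, never force it, then let go and leave it there, and leave the other things alone.

Things in the scene. Friction and masses are not known exactly. Their poses are not given: they have to be found in the camera images.
- fixture: Dark steel base plate 200 x 280 x 12 mm screwed to the bench (cannot move); origin at the centre of its underside, z up. On it a white painted bracket (flange at x +74 mm, top 72 mm above the bench; round boss at x 0, y +50 mm) and a green clamp block 60 x 45 mm at x 0, y -105 mm, top 62 mm above the bench.
- wrench_grip (a point): Centre of the tap wrench bar, on the tap axis, about 156 mm above the bench (sinks 2 mm per turn forward). The bar is dark steel, level, 150 mm long, 16 mm wide, 18 mm high (9 mm above and below this point); x axis along the bar to its yellow end, z up. Grip it here across the bar from above, with about 45 N so that it does not slip in the pads.
- boss_top (a point): Centre of the top of the white boss, 44 mm in diameter, 75 mm above the bench. The tap, shank 18 mm in diameter, stands upright in it, already started. It is springy sideways about this point: about 0.07 rad of lean per 1 N m (some 13 N sideways on the bar); a lean over 0.12 rad spoils it.
- wrench_end (a point): Middle of the yellow end of the bar, 61 mm from wrench_grip along the bar.
- front (a joint): How far forward from the start, rad, the tap has cleaned the thread: 0 at the start, does not fall when the tap is backed off. Turning into clogged thread takes 0.2 N m. It counts only to 5.5; from there the bottom of the hole lies another 0 to 0.5 rad on, different each time and not shown by any reading: it is felt, as the turning torque rising steeply above 0.25 N m.
- wrench (a joint): Turn of the tap wrench relative to the cleaned front, rad: 0 = at the front, negative = backed off anticlockwise (-1.57 = a quarter turn back; limit -3.3, do not go there). Within the cleaned thread it turns with only 0.05 N m. At 0 the bar is at the farthest point it has reached.
- windup (a joint): Elastic twist of the tap shank under the turning torque, rad, 0.2 rad per N m, positive under forward torque: about 0.04 while clearing forward; 0.10 (0.5 N m) is firm on the bottom; above 0.22 (1.1 N m) the tap snaps.
- clamp (a joint): Clamp lever angle, rad: starts between 0 and 0.25 (leaning about 0.5 to 0.25 rad from upright towards the fixture's -x), 1.0 = fully over, leaning 0.5 rad to the fixture's +x, locked. Stays where it is left; friction 0.2 N m.
- clamp_tip (a point): Centre of the red ball, 26 mm in diameter, at the end of the clamp lever, 80 mm from its pivot, some 130 to 140 mm above the bench. The steel lever rod is 12 mm in diameter.
- clamp_pivot (a point): Pivot of the clamp lever, 62 mm above the bench; the lever swings about the fixture's y axis, in the fixture's x-z plane, and is pushed towards the fixture's +x. Axes as the fixture's.
- spare_roller: White plastic roller, 54 mm in diameter, 40 mm high, standing on the bench near the fixture; origin at the centre of its underside. Leave alone.
- paste_tin: Closed steel tin with a yellow band, 56 mm in diameter, 55 mm high, standing on the bench; origin at the centre of its underside. Leave alone.
- feed_gear: Black plastic gear blank, 60 mm in diameter, 30 mm high, lying on the bench; origin at the centre of its underside. Leave alone.

How it is judged:
On the way, in this order (a step that is already met when the one before it is completed fails the run):
1. the clamp lever is fully over, the tap not yet turned (value of joint clamp above 0.85 rad and value of joint front below 0.3 rad), for 0.1 s.
2. the tap has gone about half a turn forward (value of joint front above 2.6 rad and value of joint wrench above -0.3 rad), for 0.1 s.
3. it is turned about a quarter turn back before going farther forward (value of joint wrench below -1.2 rad and value of joint front below 3.7 rad), for 0.1 s.
4. about half a turn forward again (three quarters of a turn from the start) (value of joint front above 4.1 rad and value of joint wrench above -0.3 rad), for 0.1 s.
5. about a quarter turn back again before going to the bottom (value of joint wrench below -1.2 rad and value of joint front below 5.35 rad), for 0.1 s.
6. the tap is turned firm onto the bottom of the hole (0.5 N m) (value of joint front above 5.4 rad and value of joint windup above 0.1 rad), for 0.1 s.
At the end, for the whole second after the job is handed in: Clamp lever over (above 0.85 rad); the tap at the bottom of the hole (front above 5.4 rad, not backed off by more than 0.15 rad), relaxed (wind-up under 0.08 rad) and upright within 0.06 rad (value of joint clamp above 0.85 rad and value of joint front above 5.4 rad and value of joint wrench above -0.15 rad and value of joint windup below 0.08 rad and angle between wrench_grip's own z axis and vertical below 0.06 rad); the robot touches nothing.
It fails at once if the tap is forced: twisted with more than 1.1 N m forward (wind-up over 0.22 rad) (value of joint windup above 0.22 rad).
It fails at once if the tap is bent over by more than 0.12 rad (angle between wrench_grip's own z axis and vertical above 0.12 rad).
It fails at once if the roller, the tin or the gear is moved by more than 20 mm (distance of any of spare_roller, paste_tin, feed_gear from where it was at the start of the episode above 0.02 m).
It also fails if it takes over 72 s, if anything falls off the work surface, if the arm or the gripper's body presses on something with over 40 N, if the wrist force passes 120 N, or if a joint passes its speed limit or range.

## Working session

There is one attempt and no reset: what is moved stays moved. The work goes in short steps, Python scripts to look and compute and a tool call to move; the robot and the scene stay as the last step left them, time stands still between calls to the robot, and variables do not carry over. Pictures are saved under pics/ and viewed, at most 10 in all, crops included, and the job is handed in when it is done.

Besides the shell and the picture viewer there is one more tool, called after "Request:" as name(argument=value, ...), one argument or row to a line, values as JSON. arm_command: Moves the arm, as the interface text tells. Its arguments: {"type":"object","properties":{"xyz":{"type":"array","items":{"type":"array","items":{"type":"number"}}},"spin":{"type":"array","items":{"type":"number"}},"jaw":{"type":"number"},"squeeze":{"type":"number"}},"required":["xyz","spin"]}

```bash
mkdir -p pics; ls; cat > h.py <<'E'
from cell import *
import numpy as np, cv2
def cloud(c):
    v,u=np.mgrid[0:400,0:640]; d=c["depth"]
    p=np.stack([(u-c["cx"])/c["fx"]*d,-(v-c["cy"])/c["fy"]*d,-d],-1)
    T=np.array(c["world_from_camera"]); return p@T[:3,:3].T+T[:3,3]
E
python3 - <<'E'
from h import *
s=observe();print(s)
for n in("top","side"):
    c=read_camera(n);cv2.imwrite(f"pics/{n}0.png",c["img"][:,:,::-1]);np.save(n+"0.npy",cloud(c));np.save(n+"i.npy",c["img"])
    print(c["fx"],c["cx"],np.round(c["world_from_camera"],3), [k for k in c])
E
```

```text
pics
{'time': 0.0, 'qpos': array([-1.24899777e+00,  3.42710161e-01,  1.52501938e+00,  1.01285654e-05,
        1.27541035e+00, -1.45971301e-01]), 'qvel': array([2.61113107e-04, 1.13970002e-03, 8.03679386e-04, 7.46534568e-05,
       1.14651445e-03, 1.70545774e-03]), 'joint_efforts': array([-1.14687671e-03, -4.31246567e+01, -2.44225305e+01,  7.17203692e-02,
        5.59252349e-02, -1.25113656e-04]), 'tool_pos': array([ 0.23671071, -0.46845101,  0.40405045]), 'tool_rot': array([-3.14006328e+00, -2.34633263e-04,  4.67766723e-01]), 'contact_force': array([-1.01527032, -0.34197766, -0.09380515]), 'torque': array([ 0.00236869, -0.00321246, -0.00592187]), 'grip_force': 0.0, 'opening': 0.09152591681768568}
418.5238304769129 318.1939595013268 [[ 0.023  0.993 -0.115  0.453]
 [-1.     0.022 -0.017 -0.023]
 [-0.015  0.115  0.993  1.266]
 [ 0.     0.     0.     1.   ]] ['img', 'depth', 'fx', 'fy', 'cx', 'cy', 'world_from_camera']
475.34562432764784 318.8779168159276 [[-0.779  0.312 -0.544 -0.013]
 [-0.627 -0.406  0.665  0.683]
 [-0.014  0.859  0.512  0.667]
 [ 0.     0.     0.     1.   ]] ['img', 'depth', 'fx', 'fy', 'cx', 'cy', 'world_from_camera']
```

View pics/top0.png

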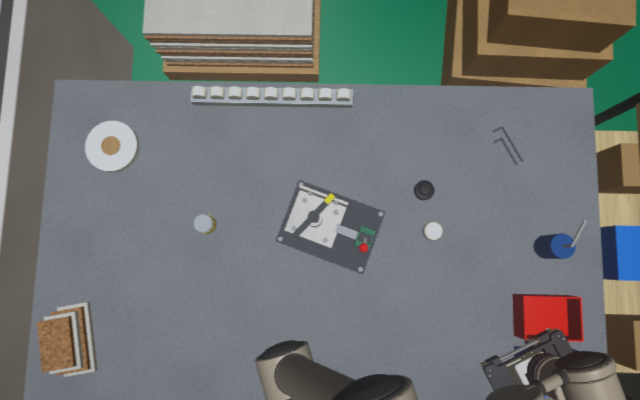

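View pics/side0.png

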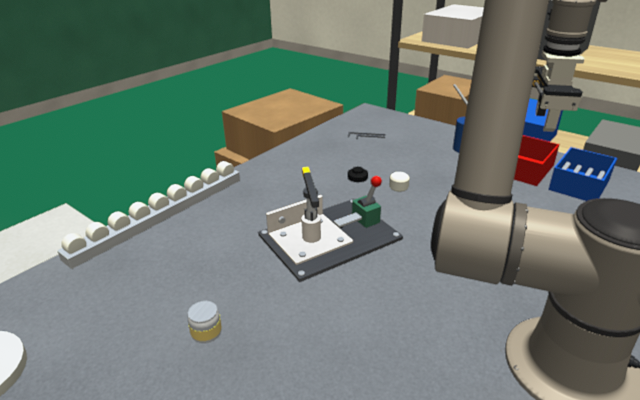

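```bash
python3 - <<'E'
from h import *
for n in("top","side"):
    P=np.load(n+"0.npy");I=np.load(n+"i.npy");H=cv2.cvtColor(I,cv2.COLOR_RGB2HSV)
    for nm,lo,hi in(("red",(0,120,60),(8,255,255)),("red2",(172,120,60),(180,255,255)),("green",(40,80,30),(90,255,255)),("yellow",(20,120,80),(35,255,255))):
        m=cv2.inRange(H,lo,hi);k,l,st,ce=cv2.connectedComponentsWithStats(m)
        for i in range(1,k):
            if st[i,4]>15:
                q=P[(l==i)];q=q[q[:,2]<.5];print(n,nm,st[i],np.round(ce[i]),np.round(np.median(q,0),4),np.round(q.min(0),3),np.round(q.max(0),3))
    q=P[(P[...,2]>.135)&(P[...,2]<.185)&(abs(P[...,0]-.45)<.3)]
    print(n,"bar",len(q))
E
```

```text
top red [359 243   9   9  63] [363. 247.] [ 0.4824 -0.1253  0.145 ] [ 0.472 -0.136  0.135] [ 0.493 -0.115  0.151]
top red [ 520  295   64   47 2168] [551. 316.] [ 0.299  -0.6839  0.0062] [ 0.227 -0.752 -0.004] [ 0.361 -0.506  0.339]
top red2 [514 295  10  44 335] [518. 315.] [ 0.3041 -0.5797  0.034 ] [ 0.243 -0.585  0.004] [ 0.36  -0.577  0.066]
top red2 [567 299  13  21 126] [573. 307.] [ 0.3309 -0.7356  0.037 ] [ 0.294 -0.74   0.008] [ 0.353 -0.732  0.064]
top green [   91     0   357    86 13178] [333.  41.] [ 1.5437 -0.2114 -0.7439] [ 0.998 -0.622 -0.765] [ 1.778e+00  1.213e+00 -1.000e-03]
top green [ 587    0   53  116 2892] [618.  71.] [ 1.3818 -1.4691 -0.743 ] [ 0.909 -1.593 -0.766] [ 1.789 -0.846  0.003]
top green [595 107  43  24 623] [621. 122.] [ 1.137  -1.4618 -0.743 ] [ 0.954 -1.543 -0.759] [ 1.226 -1.146 -0.224]
top green [358 226  17  11  93] [366. 231.] [ 0.5309 -0.1408  0.0616] [ 0.516 -0.164  0.05 ] [ 0.545 -0.118  0.068]
top green [354 238   8   8  34] [357. 242.] [ 0.4985 -0.1151  0.0619] [ 0.49  -0.127  0.041] [ 0.51  -0.108  0.068]
top yellow [325 193  10  11  6
[... 589 characters left out ...]
 47   389   184 31370] [155. 132.] [ 2.8966 -0.6211 -0.7408] [ 0.904 -2.614 -0.766] [4.117 0.301 0.053]
side green [395  72  34  41 866] [407.  91.] [ 1.779  -2.6392 -0.739 ] [ 0.817 -2.771 -0.757] [ 1.897 -0.842  0.035]
side green [ 558  108   82   28 1129] [589. 121.] [ 0.5464 -3.261  -0.7414] [ 0.146 -3.521 -0.76 ] [ 0.741 -1.286 -0.091]
side green [352 196  29  31 500] [367. 212.] [ 0.4926 -0.1207  0.0484] [ 0.478 -0.158  0.013] [ 0.544 -0.103  0.084]
side yellow [302 167   8   8  45] [305. 170.] [ 0.6085 -0.0283  0.1664] [ 0.596 -0.271  0.002] [ 0.805 -0.015  0.169]
side yellow [190 321  30  19 246] [206. 333.] [0.5238 0.3499 0.0225] [0.517 0.319 0.011] [0.551 0.364 0.033]
side bar 2843
```

The top view shows the fixture at about (330,227), turned roughly -20°, with the bar running from (297,235) to its yellow end at (329,198). The red ball is at (363,247), the roller at (433,231), the gear at (424,190) and the tin at (205,224). The side view agrees: ball at (376,181), bar standing on the boss at (311,228).

```bash
python3 - <<'E'
from h import *
for n in("top","side"):
    P=np.load(n+"0.npy").reshape(-1,3)
    r=(np.hypot(P[:,0]-.55,P[:,1]+.02)<.2)
    m=r&(P[:,2]>.157)&(P[:,2]<.175);q=P[m]
    rc=cv2.minAreaRect((q[:,:2]*1000).astype(np.float32));print(n,"bar",len(q),rc,np.median(q[:,2]), cv2.fitLine((q[:,:2]*1000).astype(np.float32),cv2.DIST_HUBER,0,.01,.01).ravel())
    m=r&(P[:,2]>.006)&(P[:,2]<.09);q=P[m]
    rc=cv2.minAreaRect((q[:,:2]*1000).astype(np.float32));print(n,"plate",len(q),rc)
    m=r&(P[:,2]>.07)&(P[:,2]<.08);q=P[m];print("boss/flange",len(q))
E
```

```text
top bar 347 ((563.6738891601562, 8.25048828125), (16.721206665039062, 148.45684814453125), 48.16006851196289) 0.16482943989790932 [  0.74219143  -0.67018795 562.9291       8.342395  ]
top plate 5740 ((560.2984619140625, -27.165802001953125), (375.4411926269531, 369.0428466796875), 24.02225685119629)
boss/flange 218
side bar 302 ((563.0751953125, 11.42575454711914), (16.323637008666992, 153.08197021484375), 48.064449310302734) 0.1659420750113222 [  0.7505271  -0.6608397 556.2014     19.161509 ]
side plate 7193 ((548.6695556640625, -37.89341735839844), (282.3828125, 204.94259643554688), 70.73580932617188)
boss/flange 339
```

Request:
arm_command(
  xyz=[
    [19,36,0],
    [19,36,0],
    [19,36,0],
    [19,36,0],
    [19,36,0],
    [19,36,0],
    [19,36,0],
    [19,36,0],
    [19,36,0],
    [17,38,0],
    [0,0,-18],
    [0,0,-18],
    [0,0,-18],
    [0,0,-18],
    [0,0,-18],
    [0,0,-18],
    [0,0,-3],
    [0,0,0],
  ],
  spin=[4.4,4.4,4.4,4.4,4.4,4.4,4.4,4.4,4.4,4.3,0,0,0,0,0,0,0,0],
  jaw=-1,
  squeeze=45,
)

```text
time: 1.9
tool_pos: [0.4247, -0.1066, 0.2935]
tool_rot: [-3.14, -0.0, 1.234]
contact_force: [-0.1, 0.4, 1.0]
opening: 0.0003
grip_force: 0.0
```

Request:
arm_command(
  xyz=[
    [7.6,-2.6,0],
    [7.6,-2.6,0],
    [7.6,-2.6,0],
    [7.6,-2.6,0],
    [7.6,-2.6,0],
    [7.6,-2.6,0],
    [7.6,-2.6,0],
    [7.6,-2.6,0],
    [7.6,-2.6,0],
    [7.6,-2.6,0],
    [3.8,-1.3,0],
    [3.8,-1.3,0],
    [3.8,-1.3,0],
    [0,0,0],
  ],
  spin=[0,0,0,0,0,0,0,0,0,0,0,0,0,0],
)

```text
time: 3.3
tool_pos: [0.5125, -0.1366, 0.2935]
tool_rot: [-3.142, -0.0, 1.234]
contact_force: [-1.0, 0.7, -0.6]
opening: 0.0003
grip_force: 0.6
```

```bash
cat > ball.py <<'E'
from h import *
x=np.array([.944,-.33]);pv=np.array([.514,-.137])
for n in("side","top"):
    c=read_camera(n);P=cloud(c);H=cv2.cvtColor(c["img"],cv2.COLOR_RGB2HSV)
    m=(cv2.inRange(H,(0,120,60),(8,255,255))>0)&(np.hypot(P[...,0]-.51,P[...,1]+.137)<.1)
    q=P[m]
    if len(q): print(n,len(q),q.mean(0).round(4),"s mm",((q.mean(0)[:2]-pv)@x*1000).round(1))
    cv2.imwrite(f"pics/{n}1.png",c["img"][:,:,::-1])
E
python3 ball.py
```

```text
side 36 [ 0.5418 -0.1361  0.142 ] s mm 25.9
```

Request:
arm_command(
  xyz=[
    [1.9,-0.7,0],
    [1.9,-0.7,0],
    [1.9,-0.7,0],
    [0,0,0],
  ],
  spin=[0,0,0,0],
)

```text
time: 3.8
tool_pos: [0.518, -0.1386, 0.2936]
tool_rot: [-3.141, -0.0, 1.234]
contact_force: [-2.7, 1.5, -2.2]
opening: 0.0005
grip_force: 1.3
```

Request:
arm_command(
  xyz=[
    [1.9,-0.7,0],
    [1.9,-0.7,0],
    [0,0,0],
  ],
  spin=[0,0,0],
)

```text
time: 4.1
tool_pos: [0.5211, -0.1398, 0.2935]
tool_rot: [-3.139, -0.0, 1.234]
contact_force: [-6.4, 2.8, 0.8]
opening: 0.0002
grip_force: 3.7
```

Request:
arm_command(
  xyz=[
    [-5.5,2,0],
    [-5.5,2,0],
    [0,0,30],
    [0,0,40],
    [0,0,17],
    [0,0,0],
  ],
  spin=[0,0,8.4,8.4,8.4,0],
  jaw=1,
)

```text
time: 4.7
tool_pos: [0.5112, -0.1362, 0.3841]
tool_rot: [3.134, 0.004, 1.676]
contact_force: [0.4, -0.0, -0.2]
opening: 0.0435
grip_force: 0.0
```

```bash
python3 ball.py; python3 - <<'E'
import cv2
a=cv2.imread("pics/side1.png")[120:290,220:430];cv2.imwrite("pics/s1c.png",cv2.resize(a,None,fx=3,fy=3))
E
```

```text
side 80 [ 0.545  -0.143   0.1374] s mm 31.2
```

View pics/s1c.png

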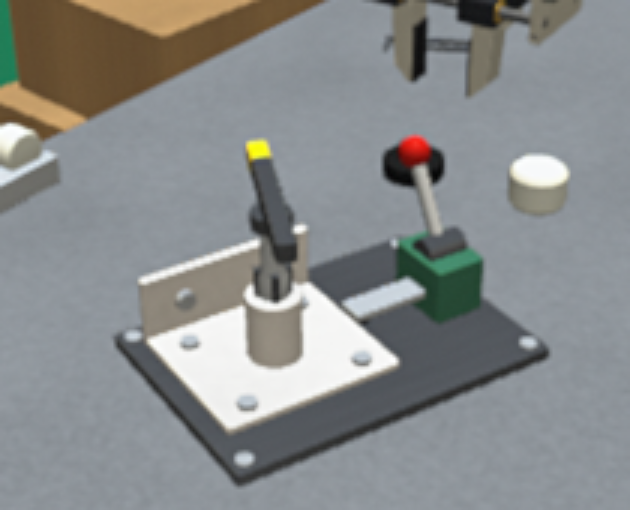

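The cropped side view shows the lever (ball at crop 415,150) leaning to the fixture's +x, fully over, with the bar untouched.

Request:
arm_command(
  xyz=[
    [9,24,0],
    [9,24,0],
    [9,24,0],
    [9,24,0],
    [9,24,0],
    [8,26,0],
    [0,0,0],
    [0,0,0],
    [0,0,0],
  ],
  spin=[7,7,7,7,7,7.3,0,0,0],
  jaw=1,
)

```text
time: 5.7
tool_pos: [0.5634, 0.0093, 0.3799]
tool_rot: [-3.141, -0.001, 2.409]
contact_force: [0.9, -0.5, -0.5]
opening: 0.0913
grip_force: 0.0
```

Request:
arm_command(
  xyz=[
    [0.5,0,-20],
    [0,0,-20],
    [0,0,-15],
    [0,0,-10],
    [0,0,0],
  ],
  spin=[0,0,0,0,0],
  jaw=1,
)

```text
time: 6.2
tool_pos: [0.5637, 0.0092, 0.3144]
tool_rot: [-3.14, -0.002, 2.41]
contact_force: [0.3, -0.2, -0.2]
opening: 0.0919
grip_force: 0.0
```

Request:
arm_command(
  xyz=[
    [0,0,0],
    [0,0,0],
    [0,0,0],
    [0,0,0],
    [0,0,0],
    [0,0,0],
    [0,0,0],
    [0,0,0],
    [0,0,0],
    [0,0,0],
  ],
  spin=[0,0,0,0,0,0,0,0,0,0],
  jaw=-1,
  squeeze=45,
)

```text
time: 7.2
tool_pos: [0.564, 0.0098, 0.3158]
tool_rot: [-3.141, -0.0, 2.412]
contact_force: [-1.7, -1.6, 1.4]
opening: 0.0304
grip_force: 45.0
```

```bash
python3 - <<'E'
from h import *
c=read_camera("side");a=c["img"][100:260,240:400,::-1];cv2.imwrite("pics/g.png",cv2.resize(a,None,fx=3.7,fy=3.7,interpolation=2))
print(observe())
P=np.load("top0.npy").reshape(-1,3);q=P[np.hypot(P[:,0]-.5635,P[:,1]-.0095)<.03];print(np.histogram(q[:,2],bins=np.arange(.06,.18,.01)))
E
```

```text
{'time': 7.25, 'qpos': array([-1.18308626e-01,  4.95912472e-01,  1.54143132e+00, -3.52664375e-04,
        1.10459361e+00, -9.59409645e-01]), 'qvel': array([-0.0009033 , -0.0003374 ,  0.0011716 , -0.00098673, -0.00105533,
        0.00144302]), 'joint_efforts': array([ 9.33527704e-01, -4.79861820e+01, -2.24673575e+01,  5.61521240e-01,
       -3.60821402e-01, -1.17663410e-03]), 'tool_pos': array([0.56403936, 0.00984956, 0.31576305]), 'tool_rot': array([-3.14113684e+00, -1.01518275e-04,  2.41205590e+00]), 'contact_force': array([-2.01191052, -1.95783485,  1.5252004 ]), 'torque': array([-0.28431198,  0.14499132, -0.03193773]), 'grip_force': 45.011005997657776, 'opening': 0.030663707295433596}
(array([  4,  49,   7,   2,   1,   0,   0,   1,  37,   8, 133]), array([0.06, 0.07, 0.08, 0.09, 0.1 , 0.11, 0.12, 0.13, 0.14, 0.15, 0.16,
       0.17]))
```

View pics/g.png

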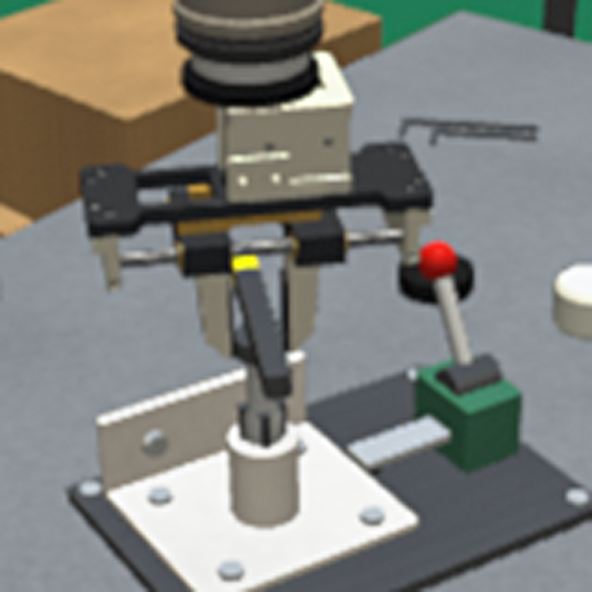

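The fingers are on the round hub below the bar (opening 31 mm, tips at about z 137 mm), not on the 16 mm bar. I'll open, raise 12 mm and grip again.

Request:
arm_command(
  xyz=[
    [0,0,0],
    [0,0,0],
    [0,0,0],
    [0,0,6],
    [0,0,6],
    [0,0,0],
  ],
  spin=[0,0,0,0,0,0],
  jaw=-0.1,
)

```text
time: 7.85
tool_pos: [0.5645, 0.0101, 0.329]
tool_rot: [3.14, 0.002, 2.412]
contact_force: [0.3, -0.4, -0.2]
opening: 0.0412
grip_force: 0.0
```

Request:
arm_command(
  xyz=[
    [0,0,0],
    [0,0,0],
    [0,0,0],
    [0,0,0],
    [0,0,0],
    [0,0,0],
  ],
  spin=[0,0,0,0,0,0],
  jaw=-1,
  squeeze=45,
)

```text
time: 8.45
tool_pos: [0.564, 0.0098, 0.3276]
tool_rot: [-3.141, -0.0, 2.412]
contact_force: [-1.7, -1.3, 1.5]
opening: 0.0153
grip_force: 45.0
```

Request:
arm_command(
  xyz=[
    [-0.7,-0.5,0],
    [0,0,0],
    [0,0,0],
    [0,0,-0.1],
    [0,0,0],
    [0,0,-0.1],
    [0,0,0],
    [0,0,-0.1],
    [0,0,0],
  ],
  spin=[0,0,-5,-8,-8,-8,-8,-8,0],
)

```text
time: 9.35
tool_pos: [0.5638, 0.0095, 0.3275]
tool_rot: [3.14, 0.0, 1.626]
contact_force: [0.1, -1.2, -1.1]
opening: 0.0155
grip_force: 45.0
```

```bash
python3 -c "
from cell import *
s=observe();print(s['tool_rot'],s['torque'],s['contact_force'],s['tool_pos'])"
```

```text
[3.14023748e+00 2.98360217e-04 1.62576245e+00] [-0.32084758 -0.46373438  0.13089983] [ 0.14914655 -1.21249049 -1.10146482] [0.56376946 0.00947723 0.32747332]
```

Request:
arm_command(
  xyz=[
    [0,0,0],
    [0,0,-0.1],
    [0,0,0],
    [0,0,-0.1],
    [0,0,0],
    [0,0,-0.1],
    [0,0,0],
    [0,0,-0.1],
    [0,0,0],
    [0,0,-0.1],
    [0,0,0],
    [0,0,-0.1],
    [0,0,0],
    [0,0,-0.1],
    [0,0,0],
    [0,0,-0.1],
    [0,0,0],
    [0,0,0],
    [0,0,0],
  ],
  spin=[-8,-8,-8,-8,-8,-8,-8,-8,-8,-8,-8,-8,-8,-8,-8,-8,-8,0,0],
)

```text
time: 11.25
tool_pos: [0.5635, 0.0087, 0.3267]
tool_rot: [3.14, -0.002, -0.742]
contact_force: [0.6, -5.5, -1.6]
opening: 0.0156
grip_force: 45.0
```

```bash
cat > st.py <<'E'
from h import *
s=observe();print(s['time'],s['tool_rot'].round(4),s['torque'].round(3),s['contact_force'].round(2),s['tool_pos'].round(4),"q6",s['qpos'][5].round(3))
c=read_camera("side");P=cloud(c);H=cv2.cvtColor(c["img"],cv2.COLOR_RGB2HSV)
m=(cv2.inRange(H,(20,120,80),(35,255,255))>0)&(np.hypot(P[...,0]-.564,P[...,1]-.0095)<.09)&(P[...,2]>.12);q=P[m]
if len(q): d=np.median(q,0)-[.5636,.0095,0];print("yellow yaw",len(q),np.arctan2(d[1],d[0]).round(3),np.hypot(*d[:2]).round(3))
E
python3 st.py
```

```text
11.25 [ 3.1399e+00 -1.6000e-03 -7.4250e-01] [-1.249  0.14   0.111] [ 0.61 -5.48 -1.63] [0.5635 0.0087 0.3267] q6 2.194
yellow yaw 186 2.378 0.057
```

Request:
arm_command(
  xyz=[
    [0,-1,0],
    [0,0,0.1],
    [0,0,0],
    [0,0,0.1],
    [0,0,0],
    [0,0,0.1],
    [0,0,0],
    [0,0,0.1],
    [0,0,0],
    [0,0,0.1],
    [0,0,0],
    [0,0,0],
    [0,0,0],
  ],
  spin=[8,8,8,8,8,8,8,8,8,8,8,5,0],
)

```text
time: 12.6
tool_pos: [0.5639, 0.0085, 0.3272]
tool_rot: [3.14, -0.001, 0.88]
contact_force: [3.1, -1.3, -2.3]
opening: 0.0156
grip_force: 44.9
```

```bash
python3 st.py
```

```text
12.6 [ 3.1402e+00 -1.0000e-03  8.8020e-01] [-0.326 -0.634  0.009] [ 3.13 -1.34 -2.27] [0.5639 0.0085 0.3272] q6 0.57
yellow yaw 125 -2.329 0.061
```

Request:
arm_command(
  xyz=[
    [0,0,0],
    [0,0,0],
    [0,0,15],
    [0,0,20],
    [0,0,0],
    [0,0,0],
    [0,0,0],
    [0,0,0],
    [0,0,0],
    [0,0,0],
    [0,0,0],
    [0,0,0],
    [0,0,0],
    [0,0,0],
    [0,0,0],
    [0,0,0],
    [0,0,0],
    [0,0,0],
    [0,0,0],
    [0,0,0],
  ],
  spin=[0,0,0,0,8,8,8,8,8,8,8,8,8,8,8,8,8,8,8,8],
  jaw=-0.1,
)

```text
time: 14.65
tool_pos: [0.5632, 0.0087, 0.3621]
tool_rot: [3.141, -0.001, 3.116]
contact_force: [-0.7, 0.4, 0.9]
opening: 0.0414
grip_force: 0.0
```

Request:
arm_command(
  xyz=[
    [0,0,0],
    [0,0,0],
    [0,0,0],
    [0,0,0],
    [0,0,0],
  ],
  spin=[8,8,4,0,0],
)

```text
time: 15.15
tool_pos: [0.5633, 0.0086, 0.3621]
tool_rot: [3.141, -0.0, -2.826]
contact_force: [0.2, -0.5, -0.5]
opening: 0.0415
grip_force: 0.0
```

```bash
python3 - <<'E'
from h import *
s=observe();print(s['tool_pos'],s['tool_rot'],s['qpos'][5],s['contact_force'],s['torque'])
c=read_camera("side");P=cloud(c).reshape(-1,3)
m=(np.hypot(P[:,0]-.5636,P[:,1]-.0095)<.085)&(P[:,2]>.152)&(P[:,2]<.168);q=P[m]
print(cv2.minAreaRect((q[:,:2]*1000).astype(np.float32)),cv2.fitLine((q[:,:2]*1000).astype(np.float32),cv2.DIST_HUBER,0,.01,.01).ravel())
a=c["img"][100:260,240:400,::-1];cv2.imwrite("pics/r.png",cv2.resize(a,None,fx=3.5,fy=3.5,interpolation=2))
E
```

```text
[0.56332196 0.00859854 0.36210027] [ 3.14118271e+00 -3.80858359e-04 -2.82607108e+00] -2.007214226327582 [ 0.19632752 -0.54895732 -0.46378941] [ 0.08608789 -0.09993767 -0.02002695]
((563.7550048828125, 10.099708557128906), (150.39842224121094, 20.782800674438477), 49.70205307006836) [  0.6449233    0.76424724 559.699       12.6838255 ]
```

View pics/r.png

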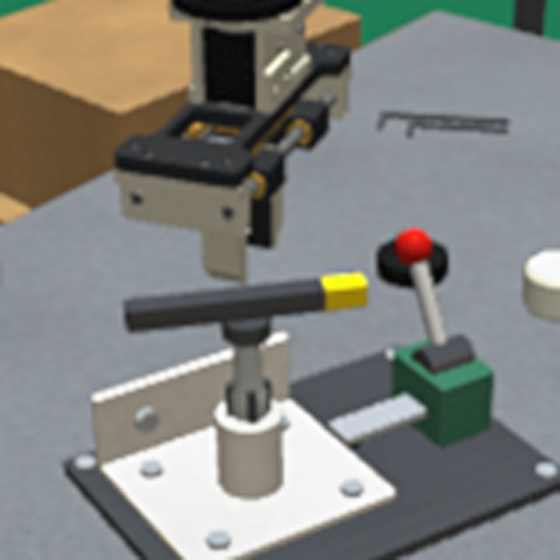

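Bar upright, tip at crop (345,290). The tool still needs 32° of the flip (I was short in counting rows).

Request:
arm_command(
  xyz=[
    [0,0,0],
    [0,0,0],
    [0,0,0],
    [0,0,0],
    [0,0,0],
    [0,0,-15],
    [0,0,-15],
    [0,0,-5],
    [0,0,0],
  ],
  spin=[8,8,8,8,0,0,0,0,0],
)

```text
time: 16.1
tool_pos: [0.5633, 0.0085, 0.3265]
tool_rot: [3.14, -0.001, -2.268]
contact_force: [0.6, -0.3, 0.3]
opening: 0.0414
grip_force: 0.0
```

Request:
arm_command(
  xyz=[
    [0,0,0],
    [0,0,0],
    [0,0,0],
    [0,0,0],
    [0,0,0],
    [0,0,0],
  ],
  spin=[0,0,0,0,0,0],
  jaw=-1,
  squeeze=45,
)

```text
time: 16.7
tool_pos: [0.5636, 0.0085, 0.3275]
tool_rot: [-3.141, 0.0, -2.266]
contact_force: [0.9, -0.4, 1.7]
opening: 0.0155
grip_force: 45.0
```

```bash
python3 st.py
```

```text
16.7 [-3.1410e+00  4.0000e-04 -2.2656e+00] [ 0.116 -0.004 -0.044] [ 0.87 -0.43  1.66] [0.5636 0.0085 0.3275] q6 -2.568
yellow yaw 145 -2.343 0.058
```

Request:
arm_command(
  xyz=[
    [0,0,0],
    [0,0,0],
    [0,0,-0.1],
    [0,0,0],
    [0,0,-0.1],
    [0,0,0],
    [0,0,-0.1],
    [0,0,0],
    [0,0,-0.1],
    [0,0,0],
    [0,0,-0.1],
    [0,0,0],
    [0,0,-0.1],
    [0,0,0],
    [0,0,-0.1],
    [0,0,0],
    [0,0,-0.1],
    [0,0,0],
    [0,0,-0.1],
    [0,0,0],
  ],
  spin=[-8,-8,-8,-8,-8,-8,-8,-8,-8,-8,-8,-8,-8,-8,-8,-8,-8,-8,-8,-8],
)

```text
time: 18.75
tool_pos: [0.5635, 0.0083, 0.3266]
tool_rot: [3.141, 0.001, 1.22]
contact_force: [-0.4, -1.7, 2.5]
opening: 0.0156
grip_force: 45.0
```

Request:
arm_command(
  xyz=[
    [0,0,0],
    [0,0,-0.1],
    [0,0,0],
    [0,0,0],
    [0,0,0],
  ],
  spin=[-8,-8,-7,0,0],
)

```text
time: 19.25
tool_pos: [0.5635, 0.0084, 0.3264]
tool_rot: [3.141, 0.0, 0.827]
contact_force: [-0.4, -1.8, 4.6]
opening: 0.0158
grip_force: 45.0
```

```bash
python3 st.py
```

```text
19.25 [3.1409e+00 1.0000e-04 8.2730e-01] [-0.344  0.128  0.157] [-0.44 -1.82  4.64] [0.5635 0.0084 0.3264] q6 0.623
yellow yaw 135 0.914 0.062
```

Request:
arm_command(
  xyz=[
    [0,-0.3,0.3],
    [0,0,0.1],
    [0,0,0],
    [0,0,0.1],
    [0,0,0],
    [0,0,0.1],
    [0,0,0],
    [0,0,0.1],
    [0,0,0],
    [0,0,0.1],
    [0,0,0],
    [0,0,0],
    [0,0,0],
  ],
  spin=[8,8,8,8,8,8,8,8,8,8,8,5,0],
)

```text
time: 20.6
tool_pos: [0.5636, 0.0082, 0.327]
tool_rot: [3.141, 0.0, 2.449]
contact_force: [1.1, -1.0, 2.3]
opening: 0.0157
grip_force: 45.0
```

```bash
python3 st.py
```

```text
20.6 [3.1410e+00 5.0000e-04 2.4493e+00] [-0.2   -0.249 -0.028] [ 1.07 -1.01  2.32] [0.5636 0.0082 0.327 ] q6 -1.0
yellow yaw 205 2.371 0.052
```

Request:
arm_command(
  xyz=[
    [0,0,0],
    [0,0,0],
    [0,0,-0.1],
    [0,0,0],
    [0,0,-0.1],
    [0,0,0],
    [0,0,-0.1],
    [0,0,0],
    [0,0,-0.1],
    [0,0,0],
    [0,0,-0.1],
    [0,0,0],
    [0,0,-0.1],
    [0,0,0],
    [0,0,-0.1],
    [0,0,0],
    [0,0,-0.1],
    [0,0,0],
  ],
  spin=[-8,-8,-8,-8,-8,-8,-8,-8,-8,-8,-8,-8,-8,-8,-8,-8,-8,0],
)

```text
time: 22.45
tool_pos: [0.5634, 0.0083, 0.3262]
tool_rot: [3.141, 0.0, 0.071]
contact_force: [-0.5, -0.5, 3.3]
opening: 0.0157
grip_force: 45.0
```

```bash
python3 st.py
```

```text
22.45 [3.1415e+00 2.0000e-04 7.1100e-02] [-0.206  0.203  0.148] [-0.46 -0.5   3.27] [0.5634 0.0083 0.3262] q6 1.378
yellow yaw 98 2.579 0.022
```

Request:
arm_command(
  xyz=[
    [0,0,0],
    [0,0,0],
    [0,0,0],
    [0,0,-0.1],
    [0,0,0],
  ],
  spin=[-1.5,-1.5,-1.5,-1.5,0],
)

```text
time: 23.0
tool_pos: [0.5634, 0.0082, 0.3261]
tool_rot: [3.142, -0.0, -0.032]
contact_force: [-1.3, 0.0, 4.5]
opening: 0.0156
grip_force: 45.0
```

```bash
python3 -c "
from cell import *
s=observe();print(s['tool_rot'][2],s['torque'])"
```

```text
-0.03213627692782328 [-0.13311244  0.31635078  0.22504383]
```

Request:
arm_command(
  xyz=[
    [0,0,-0.1],
    [0,0,-0.1],
    [0,0,0],
    [0,0,-0.1],
    [0,0,0],
  ],
  spin=[-1.3,-1.3,-1.3,-1.3,0],
)

```text
time: 23.5
tool_pos: [0.5635, 0.0082, 0.3261]
tool_rot: [3.142, -0.0, -0.123]
contact_force: [-2.1, -0.3, 6.6]
opening: 0.0155
grip_force: 45.0
```

```bash
python3 -c "
from cell import *
s=observe();print(s['tool_rot'][2],s['torque'])"
```

```text
-0.12287069925394944 [-0.00377979  0.34290581  0.23869613]
```

Request:
arm_command(
  xyz=[
    [0,0,0.3],
    [0,0,0],
    [0,0,0],
    [0,0,0],
    [0,0,0],
  ],
  spin=[-1.3,-1.3,-1.3,-1.3,0],
)

```text
time: 24.0
tool_pos: [0.5635, 0.0083, 0.3261]
tool_rot: [3.141, -0.0, -0.214]
contact_force: [-1.8, -0.4, 6.1]
opening: 0.0156
grip_force: 45.2
```

```bash
python3 -c "
from cell import *
s=observe();print(s['tool_rot'][2],s['torque'])"
```

```text
-0.21360079146611732 [-0.02988403  0.22881715  0.48685383]
```

Request:
arm_command(
  xyz=[
    [0,0,0],
    [0,0,0],
    [0,0,0],
    [0,0,0],
  ],
  spin=[-1,-1,0,0],
)

```text
time: 24.4
tool_pos: [0.5635, 0.0083, 0.3261]
tool_rot: [3.141, -0.0, -0.248]
contact_force: [-1.3, -0.6, 5.4]
opening: 0.0158
grip_force: 45.3
```

```bash
python3 -c "
from cell import *
s=observe();print(s['tool_rot'][2],s['torque'])"
```

```text
-0.24764488184660904 [-0.06796172  0.3139701   0.62175712]
```

Request:
arm_command(
  xyz=[
    [0,0,0],
    [0,0,0],
    [0,0,0],
    [0,0,0],
    [0,0,0],
  ],
  spin=[-1,0,0,0,0],
)

```text
time: 24.9
tool_pos: [0.5635, 0.0083, 0.3261]
tool_rot: [3.141, -0.0, -0.265]
contact_force: [-1.2, -0.8, 4.4]
opening: 0.0154
grip_force: 45.3
```

```bash
python3 -c "
from cell import *
s=observe();print(s['tool_rot'][2],s['torque'])"
```

```text
-0.2650110931142573 [-0.01582661  0.30316168  0.68391489]
```

Request:
arm_command(
  xyz=[
    [0,0,0],
    [0,0,0],
    [0,0,0],
    [0,0,0],
    [0,0,0],
  ],
  spin=[2,2,2,0,0],
)

```text
time: 25.4
tool_pos: [0.5635, 0.0083, 0.3261]
tool_rot: [3.142, -0.0, -0.161]
contact_force: [-2.0, -0.8, 5.4]
opening: 0.0157
grip_force: 45.1
```

```bash
python3 -c "
from cell import *
s=observe();print(s['tool_rot'][2],s['torque'])"
```

```text
-0.16096463982218157 [-0.05405226  0.26111982  0.29463348]
```

Request:
arm_command(
  xyz=[
    [0,0,0],
    [0,0,0],
  ],
  spin=[2,0],
)

```text
time: 25.6
tool_pos: [0.5635, 0.0082, 0.3261]
tool_rot: [3.142, -0.0, -0.125]
contact_force: [-1.6, -0.7, 5.0]
opening: 0.0157
grip_force: 45.0
```

Request:
arm_command(
  xyz=[
    [0,0,0],
    [0,0,0],
    [0,0,0],
    [0,0,0],
    [0,0,10],
    [0,0,20],
    [0,0,30],
    [0,0,30],
    [0,0,20],
    [0,0,0],
    [0,0,0],
    [0,0,0],
  ],
  spin=[0,0,0,0,0,0,0,0,0,0,0,0],
  jaw=0.2,
)

```text
time: 26.8
tool_pos: [0.5632, 0.0082, 0.4349]
tool_rot: [3.142, 0.002, -0.126]
contact_force: [1.0, 0.3, -0.2]
opening: 0.055
grip_force: 0.0
```

```bash
python3 - <<'E'
from h import *
import os
c=read_camera("side");P=cloud(c).reshape(-1,3)
q=P[(np.hypot(P[:,0]-.5636,P[:,1]-.0095)<.085)&(P[:,2]>.15)&(P[:,2]<.168)]
print(observe()['contact_force'],cv2.minAreaRect((q[:,:2]*1000).astype(np.float32)))
a=c["img"][80:280,230:430,::-1];cv2.imwrite("pics/e.png",cv2.resize(a,None,fx=2.9,fy=2.9,interpolation=2))
E
python3 ball.py
```

```text
[-0.19494569 -0.30747943  0.82105285] ((564.914794921875, 9.823707580566406), (19.737295150756836, 151.31239318847656), 86.70891571044922)
side 79 [ 0.5452 -0.1433  0.1373] s mm 31.5
top 63 [ 0.5472 -0.1485  0.1417] s mm 35.1
```

View pics/e.png

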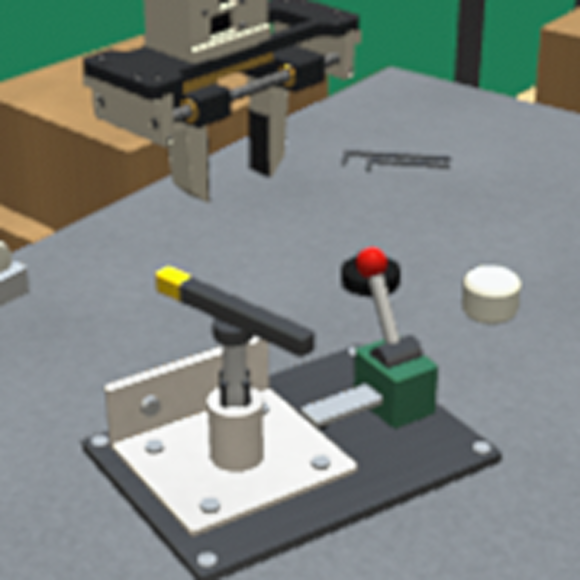

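The final view shows the tap upright, the bar free (yellow end at 172,280), the lever over (ball at 372,262) and the gripper well clear.

```bash
python3 -c "
from cell import *
print(hand_in())"
```

```text
the job is handed in; nothing more can be done
None
```

The job is handed in, with no verdict shown: the clamp lever is over, and the tap was turned half forward and a quarter back twice, then run to the bottom (about 0.68 N m, limit 1.1). I then relaxed it, released it upright and left the gripper clear; my first grip closed on the hub below the bar, so I re-gripped 12 mm higher before turning.

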